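# Move the seasonings to the new rack in the same order

### The arm

A 6-joint arm with a two-finger parallel gripper is mounted at the origin on a cart in front of the work surface, level with it; the furniture and walls round the work are solid. World frame = base frame: x ahead of the robot, y to its left, z up, the work surface at z = 0. Lengths are in mm, angles in degrees, forces in N, time in s.
With the tool pointing down it reaches from about 275 to 750 mm from the base axis. Payload 10.2 kg.
Tool frame: the origin (TCP) lies on the front face of the gripper's body, between the roots of the fingers; the fingertips stand 73 mm ahead of it and the grasp point (between the pads) lies 54 mm ahead of it; z points along the fingers, y is the line along which they close (so a half turn about z gives the same grasp; the last joint's range is limited). The gripper opens to 85 mm and grips with 20 to 120 N. Pads are 22 mm wide; open, the fingers measure 114 mm over their backs; the gripper's body (76 mm by 85 mm) begins 54 mm behind the grasp point. The pads swing forward as they close: fully open they stand 13 mm farther back than shut.
Start: joints at [54.523, 17.928, 85.812, -0, 76.261, -12.8], TCP at [202.425, 484.413, 303.894] pointing down, gripper open.
Joint ranges: [-168.41, 168.41], [-55.51, 124.54], [10.69, 146.95], [-70.63, 250.63], [1, 178], [-165.06, 165.06]. Speed limits (degrees/s): [136.94, 136.94, 172.46, 180, 180, 180].

### API

Orientations are given as [roll, pitch, yaw] about the fixed x, y, z axes, in that order (R = Rz(yaw) Ry(pitch) Rx(roll)).
In Python, from rig import arm gives the robot as it stands. The module is installed in compiled form; this text tells all that it offers.
- The arm moves only by the tool move_arm, never from a script. Its argument "targets" is a list of rows, each a list of 2 entries, a list of its own where there are three numbers: the shift along the tool's x, y, z in units of 0.12 m (1.0 is 0.12 m), then the turn about the tool's z in units of 120 degrees (1.0 is 120 degrees). In form: [[[x, y, z], turn], ...]. A call has 1 to 10 rows; each row is the pose to reach, as a shift and turn from the pose commanded when the call began, along the tool's axes at that moment; what a row does not reach only later rows make up. A row lasts 1/10 s, in which the tool goes at most 50 mm and 8.59 degrees, less where a joint would pass 70% of its speed; a pose out of reach is approached as far as the arm can. A call with a number of a shift or a turn outside -1 to 1 is refused whole. A call with a gripper value outside its range is refused whole. "hand" is the opening in per cent of the stroke, from 0 (shut) to 100 (fully open), set as the call begins (left out, the last holds). The fingers move at their own pace and stop on an object; "squeeze" is the grip in N (left out, the last holds). Time passes only in rows, so rows that repeat a pose let the fingers close. It gives the time, the measured TCP pose, the force, the opening and the grip force at its end, in the units of the state.
- arm.observe(): the state, without advancing time (a new reading comes with each control period).
- arm.grab_frame(name): name is "side" or "top"; returns (picture, depth): 420x560x3 uint8, blue, green, red; 420x560 float32, mm along the optical axis (not along the pixel's ray), 0 where there is no reading.
- arm.camera_info(name): a dict with "fx", "fy", "cx", "cy" (pixels), "xyz" and "attitude" of the camera in the world. Camera axes: x right, y up, looking along -z (the intrinsics and any distortion apply to the point x, -y, -z); pixel columns grow to the right and rows downward; lengths in mm; the calibration is good to about 2 mm. A picture is of the moment at which its call begins. camera_info takes no time and is no camera call.
- arm.sign_off(): hands the job in; it is judged then, once.
The state is a dict: "clock": time; "joint_positions": joint angles; "joint_vel": joint speeds; "tau": joint torques, N m; "tool_pos": TCP position; "eef_rot": TCP orientation; "contact_force": force on the tool from outside, world axes, zero at the start; "torque": the same for the moment, N m; "width": opening from 0.0 (shut) to 1.0 (fully open); "grasp_force": force on a finger pad.
Only numpy, scipy, OpenCV 4.12 (cv2) and the standard library are available. Lean on these libraries where they do the work, as an engineer would, in place of code of your own. Each camera call takes 0.05 s, during which the arm holds its last target. There are 200 camera calls.

### The job

Move the four seasonings from the wooden rack to the white rack, each standing flat in a compartment of its own. Keep the order as it is counted from the red end: whatever stood next to the red end of the wooden rack must stand next to the red end of the white one, and so on down the row. Keep them upright all the while and leave all four standing free.

Things in the scene. Friction and masses are not known exactly. Their poses are not given: they have to be found in the camera images.
- honey_jar: jar of honey: round glass jar with amber contents and a flat tan (yellowish) lid, 63 mm diameter, 82 mm tall; grasp the glass body about 45 to 50 mm above its base. Loose, about 0.1 to 0.35 kg. Origin: centre of its underside, z up its axis; the yaw means nothing. It starts upright on a cork pad of the wooden rack.
- spread_jar: short jar of spread: round glass jar with pink contents and a flat white-grey lid, 57 mm diameter, 58 mm tall; grasp about 38 mm above its base. Loose, about 0.1 to 0.35 kg. Origin: centre of its underside, z up its axis; the yaw means nothing. It starts upright on a cork pad of the wooden rack.
- spice_jar: slim spice jar: yellowish contents, black-brown cap with a pale disc on top, 41 mm diameter, 105 mm tall; grasp about 70 to 75 mm above its base (lower, the gripper's body may meet the cap). Loose, about 0.1 to 0.35 kg. Origin: centre of its underside, z up its axis; the yaw means nothing. It starts upright on a cork pad of the wooden rack.
- salt_shaker: salt shaker: slim glass shaker with a domed grey metal top, 44 mm diameter up to 74 mm height, 90 mm tall in all; grasp 50 to 60 mm above its base. Loose, about 0.1 to 0.35 kg. Origin: centre of its underside, z up its axis; the yaw means nothing. It starts upright on a cork pad of the wooden rack.
- honey_pad: the square cork pad, 70 x 70 x 3 mm, on which the honey jar starts; fixed in the floor of the wooden rack, so it still shows where that one stood. Origin: centre of its underside, 6 mm above the worktop. All four pads look the same.
- spread_pad: the square cork pad, 70 x 70 x 3 mm, on which the spread jar starts; fixed in the floor of the wooden rack, so it still shows where that one stood. Origin: centre of its underside, 6 mm above the worktop. All four pads look the same.
- spice_pad: the square cork pad, 70 x 70 x 3 mm, on which the spice jar starts; fixed in the floor of the wooden rack, so it still shows where that one stood. Origin: centre of its underside, 6 mm above the worktop. All four pads look the same.
- salt_pad: the square cork pad, 70 x 70 x 3 mm, on which the salt shaker starts; fixed in the floor of the wooden rack, so it still shows where that one stood. Origin: centre of its underside, 6 mm above the worktop. All four pads look the same.
- old_rack: fixed wooden rack, 87 (x) by 345 mm (y), side walls 12 mm high; four cork pads in a row at y = -123, -41, 41, 123 mm, tops 9 mm above the worktop. End cheeks 30 mm high (41 mm with the low bar handle on top): the +y one is RED, the other plain wood. Origin: centre of underside; x across, y along the row towards the red end. Any yaw.
- new_rack: fixed white rack, 87 (x) by 345 mm (y), floor top 6 mm above the worktop, side walls 14 mm and 3 mm thick dividers 12 mm high; four compartments 79 mm square, centres x = 0, y = -123, -41, 41, 123 mm. End cheeks 30 mm high (41 mm with the low bar handle on top): the +y one is RED, the other white. Origin: centre of underside; x across, y along the row towards the red end. Any yaw.
Mind the look-alikes: they are no part of the job. Leave any green or turquoise look-alike of the salt_shaker alone.

How it is judged:
By the outcome, as a careful person would: the job done as asked, in the order asked, and still so for the second after the job is handed in, with the robot touching nothing.
It also fails if it takes over 102 s, if anything falls off the work surface, if the arm or the gripper's body presses on something with over 40 N, if the wrist force passes 120 N, or if a joint passes its speed limit or range.

## Working session

There is one attempt and no reset: what is moved stays moved. The work goes in short steps, Python scripts to look and compute and a tool call to move; the robot and the scene stay as the last step left them, time stands still between calls to the robot, and variables do not carry over. Pictures are saved under pics/ and viewed, at most 14 in all, crops included, and the job is handed in when it is done.

Besides the shell and the picture viewer there is one more tool, called after "Emit:" in YAML: its name, and indented under it one key for each argument. move_arm: Moves the arm, as the interface text tells. Shifts and turns lie within -1 to 1; 1 stands for 0.12 m of shift or 120 degrees of turn. Its arguments: {"type":"object","properties":{"targets":{"type":"array"},"hand":{"type":"number"},"squeeze":{"type":"number"}},"required":["targets"]}

```bash
mkdir -p pics; python3 - <<'E'
from rig import arm
import cv2,numpy as np
for n in("top","side"):
    p,d=arm.grab_frame(n); cv2.imwrite(f"pics/{n}0.png",p); np.save(f"{n}0.npy",d); print(n,arm.camera_info(n))
s=arm.observe(); print({k:np.round(v,2) for k,v in s.items()})
E
```

```text
top {'fx': 500.71684082673465, 'fy': 500.71684082673465, 'cx': 283.15641631047373, 'cy': 202.75347571726684, 'xyz': array([ 345.50731781,  -11.33095164, 1372.26808804]), 'attitude': array([  8.56937876,  -1.31950244, -90.03062897])}
side {'fx': 526.9042942318711, 'fy': 526.9042942318711, 'cx': 281.01771621480674, 'cy': 208.6599552089938, 'xyz': array([  202.98935231, -1108.30725731,   832.83476038]), 'attitude': array([ 55.7866449 ,  -0.20342576, -17.06580384])}
{'clock': np.float64(0.1), 'joint_positions': array([ 54.52,  17.96,  85.85,  -0.  ,  76.26, -12.8 ]), 'joint_vel': array([ 0.11, -0.08, -0.18, -0.05,  0.01, -0.01]), 'tau': array([  0.  , -41.29, -26.01,  -0.  ,   0.  ,  -0.  ]), 'tool_pos': array([202.35, 484.28, 303.38]), 'eef_rot': array([-1.7993e+02, -1.0000e-02,  1.5732e+02]), 'contact_force': array([-0.49, -0.48, -0.52]), 'torque': array([ 0.  ,  0.03, -0.  ]), 'grasp_force': np.float64(0.0), 'width': np.float64(1.01)}
```

View pics/top0.png

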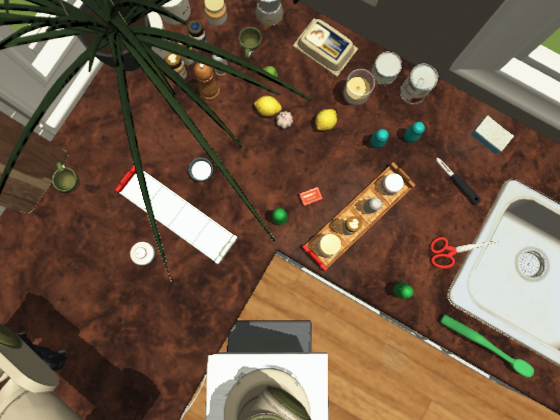

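View pics/side0.png

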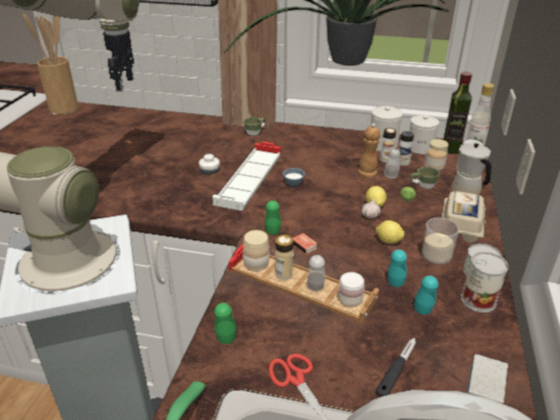

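The top view shows the wooden rack from its red end (315,257) to (400,175). From the red end it holds the honey (328,245), spice (352,225), salt (374,205) and spread (393,184). The white rack runs from its red end (126,180) to (225,250).

Look-alikes in the top view:
- green shakers at (280,215) and (403,290)
- turquoise shakers at (379,138) and (415,131)
- honey-like glass at (358,87)
- white lidded pot at (142,253)

I choose the four in the rack and will check them in a crop.

```bash
cat > h.py <<'E'
import numpy as np,cv2
from scipy.spatial.transform import Rotation as R
from rig import arm
def ray(n,u,v):
    c=arm.camera_info(n); d=np.stack([(np.asarray(u)-c['cx'])/c['fx'],-(np.asarray(v)-c['cy'])/c['fy'],-np.ones_like(u,dtype=float)],-1)
    return np.array(c['xyz']),d@R.from_euler('xyz',c['attitude'],degrees=True).as_matrix().T
def plane(n,u,v,z):
    o,d=ray(n,u,v); return o+d*((z-o[2])/d[...,2])[...,None]
def cloud(n,dep):
    v,u=np.mgrid[:420,:560].astype(float); o,d=ray(n,u,v); return o+d*dep[...,None]
E
python3 - <<'E'
from h import *
p=cv2.imread('pics/top0.png'); D=np.load('top0.npy'); P=cloud('top',D); z=P[...,2]
hsv=cv2.cvtColor(p,cv2.COLOR_BGR2HSV); H,S,V=[hsv[...,i].astype(int) for i in range(3)]
print('counter z',np.median(z[300:310,100:140]), z[130:160,60:110].mean())
def box(x0,y0,x1,y1):
    m=np.zeros((420,560),bool); m[y0:y1,x0:x1]=1; return m
# white rack
m=box(112,160,245,270)&(V>150)&(S<50)
n,l,st,c=cv2.connectedComponentsWithStats(m.astype(np.uint8)); print(st[st[:,4]>60])
red=((H<6)|(H>174))&(S>170)&(V>90)
for nm,b in(('wred',box(105,160,145,200)),('ored',box(295,235,335,275))):
    v,u=np.nonzero(b&red); print(nm,len(u),plane('top',[u.mean()],[v.mean()],30).round())
print('heights wrack',[(u,v,P[v,u].round()) for u,v in((180,218),(126,180),(225,250),(200,170),(142,253))])
# jars: tall points near old rack
for nm,(u,v),r in(('honey',(328,245),14),('spice',(352,225),9),('salt',(374,205),9),('spread',(393,184),12)):
    q=P[v-r:v+r+1,u-r:u+r+1].reshape(-1,3); zt=np.percentile(q[:,2],95); t=q[abs(q[:,2]-zt)<6]; print(nm,zt.round(),t.mean(0).round(1),((t.min(0)+t.max(0))/2).round(1),len(t))
for nm,(u,v) in(('g1',(280,215)),('g2',(403,290)),('t',(379,138))):print(nm,P[v,u].round())
tall=(z>130)&(z<900)&(P[...,0]>0); vv,uu=np.nonzero(tall); 
for a in range(0,560,40):
    s=tall[:,a:a+40]; 
    if s.any(): print(a,z[:,a:a+40][s].min().round(),np.nonzero(s.any(1))[0][[0,-1]])
cv2.imwrite('pics/c1.png',np.hstack([cv2.resize(p[155:275,290:420],(390,360),interpolation=2),cv2.resize(p[155:275,110:250],(400,360),interpolation=2)]))
E
```

```text
counter z -1.132377721762623 7.116739865619328
[[     0      0    560    420 230830]
 [   191    161     20     19    300]
 [   143    171     94     93   3192]
 [   119    174     28     38    447]
 [   130    242     24     23    431]]
wred 189 [[611. 386.  30.]]
ored 135 [[ 401. -126.   30.]]
heights wrack [(180, 218, array([508., 239.,   6.])), (126, 180, array([608., 382.,  34.])), (225, 250, array([420., 112.,  36.])), (200, 170, array([640., 186.,  20.])), (142, 253, array([411., 329.,  45.]))]
honey 93.0 [ 432.6 -161.6   90.1] [ 432.3 -161.2   91.9] 313
spice 116.0 [ 483.7 -220.1  113.7] [ 483.7 -219.3  115.1] 167
salt 98.0 [ 538.9 -281.8   95.5] [ 537.3 -281.6   96.8] 85
spread 70.0 [ 600.  -337.1   66.8] [ 599.6 -337.9   68.4] 207
g1 [506. -33.  96.]
g2 [ 316. -347.   84.]
t [ 715. -297.   84.]
0 130.0 [  0 419]
40 130.0 [  0 419]
80 131.0 [  0 419]
120 316.0 [  0 250]
160 133.0 [  0 280]
200 131.0 [ 40 419]
240 130.0 [  0 419]
280 172.0 [ 79 419]
320 130.0 [0 4]
360 130.0 [ 0 26]
400 130.0 [ 0 49]
440 130.0 [ 0 77]
480 130.0 [ 0 98]
520 130.0 [  0 121]
```

View pics/c1.png

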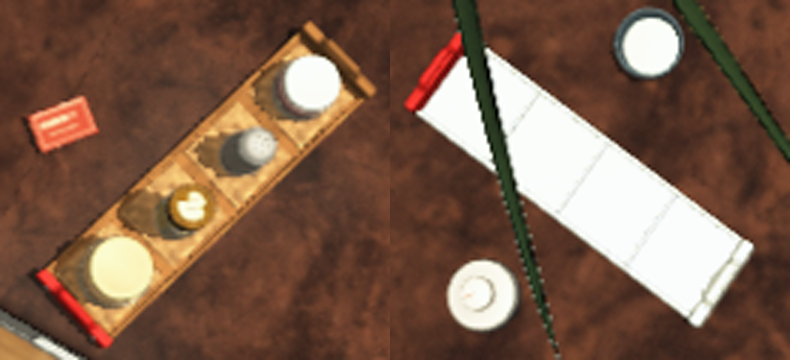

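The crop confirms the order from red as honey, spice, grey salt shaker, spread, and the white rack is empty. Next I refine the rack poses.

```bash
python3 - <<'E'
from h import *
import json
p=cv2.imread('pics/top0.png'); D=np.load('top0.npy'); P=cloud('top',D); z=P[...,2]
hsv=cv2.cvtColor(p,cv2.COLOR_BGR2HSV); H,S,V=[hsv[...,i].astype(int) for i in range(3)]
leaf=(z>130)[160:275,110:280]; print('leaf z',np.percentile(z[160:275,110:280][leaf],[0,5,50,95]).round())
w=np.zeros((420,560),bool); w[165:268,140:245]=1; w&=(V>130)&(S<60)&(z<60)
n,l,st,c=cv2.connectedComponentsWithStats(cv2.morphologyEx(w.astype(np.uint8),cv2.MORPH_CLOSE,np.ones((9,9))))
i=1+np.argmax(st[1:,4]); v,u=np.nonzero(l==i)
q=plane('top',u,v,14)[:,:2]; r=cv2.minAreaRect(q.astype(np.float32)); print('white part',r)
# red cheek rect
red=((H<6)|(H>174))&(S>150)&(V>70)
for a,b,e,f in((105,160,145,200),(295,235,335,275)):
    m=np.zeros_like(w); m[b:f,a:e]=1; v,u=np.nonzero(m&red); print('red',cv2.minAreaRect(plane('top',u,v,33)[:,:2].astype(np.float32)))
# wooden rack: box of wood+jars
m=np.zeros_like(w); m[160:275,300:418]=1; m&=(H>8)&(H<25)&(S>90)&(V>90)
m=cv2.morphologyEx(m.astype(np.uint8),cv2.MORPH_OPEN,np.ones((2,2)))
n,l,st,c=cv2.connectedComponentsWithStats(cv2.morphologyEx(m,cv2.MORPH_CLOSE,np.ones((5,5)))); i=1+np.argmax(st[1:,4]); v,u=np.nonzero((l==i)); print(st[i])
print('wood',cv2.minAreaRect(plane('top',u,v,12)[:,:2].astype(np.float32)))
# heights of things around each rack
for nm,uv in (('bowl',(200,170)),('pot',(142,253))):
    a=P[uv[1]-14:uv[1]+15,uv[0]-14:uv[0]+15].reshape(-1,3); a=a[(a[:,2]>10)&(a[:,2]<120)]; print(nm,a.min(0).round(),a.max(0).round())
E
```

```text
leaf z [ 477.  496.  572. 1372.]
white part ((510.22210693359375, 236.3453369140625), (316.42706298828125, 90.41092681884766), 54.97466278076172)
red ((611.806884765625, 384.9742736816406), (19.686521530151367, 83.07313537597656), 54.57105255126953)
red ((399.9416809082031, -125.38484954833984), (90.04054260253906, 11.765422821044922), 42.805912017822266)
[ 301  161  118  115 8705]
wood ((511.42181396484375, -254.06161499023438), (324.8540344238281, 314.9526062011719), 89.66480255126953)
bowl [609. 151.  10.] [671. 215.  38.]
pot [383. 302.  10.] [445. 363.  55.]
```

```bash
cat >> h.py <<'E'
def go(wps,cur=None,mx=.98):
    """wps: list of (x,y,ztcp,yaw); prints call targets [x,y,z],turn from the present pose"""
    if cur is None:
        s=arm.observe(); cur=[*s['tool_pos'],s['eef_rot'][2]]
        print('at',np.round(cur,1),'F',np.round(s['contact_force'],1),'w',round(float(s['width']),2),'g',round(float(s['grasp_force']),1),'t',s['clock'])
    cur=np.array(cur,float)
    for w in wps:
        while True:
            a=np.radians(cur[3]); M=np.array([[np.cos(a),np.sin(a),0],[np.sin(a),-np.cos(a),0],[0,0,-1]])
            t=np.r_[M.T@(np.array(w[:3])-cur[:3])/120,((cur[3]-w[3]+180)%360-180)/120]
            k=max(1,np.abs(t).max()/mx); t=np.round(t/k,2 if k>1 else 3)
            print(' ',[t[:3].tolist(),t[3]],'mm',int(120*np.linalg.norm(t[:3])),'deg',int(120*t[3]))
            cur=np.r_[cur[:3]+M@t[:3]*120,cur[3]-120*t[3]]
            if k==1: break
        print('->',cur.round(1))
OY=133.4; NY=55.
J=dict(honey=(432.5,-161.3),spice=(483.7,-219.7),salt=(538.3,-281.7),spread=(599.8,-337.5))
N=dict(honey=(587,349),spice=(540,281.6),salt=(493,214.4),spread=(446,147.2))
ZG=dict(honey=107,spice=132,salt=115,spread=95)
E
python3 - <<'E'
from h import *
P=cloud('top',np.load('top0.npy')); z=P[...,2]; m=(z>400)&(z<900); m[:130]=0; m[:,320:]=0
q=P[m]; q=q[(q[:,1]>-50)&(q[:,0]>250)]
for x in range(250,800,75):
    s=q[abs(q[:,0]-x)<37]
    if len(s): i=s[:,2].argmin(); print(x,len(s),s[i].round(),np.percentile(s[:,1],[0,100]).round())
go([(*J['honey'],230,OY),(*J['honey'],107,OY)],[202.4,484.4,303.9,157.3])
E
```

```text
250 138 [253. 438. 463.] [431. 456.]
325 15 [346. 151. 560.] [148. 157.]
400 289 [413. -14. 477.] [-17. 182.]
475 779 [440.   0. 493.] [  0. 385.]
550 1168 [530.  63. 517.] [ 31. 381.]
625 108 [599. 113. 520.] [107. 234.]
  [[-0.89, -0.98, 0.14], np.float64(0.05)] mm 159 deg 6
  [[-0.98, -0.87, 0.14], np.float64(0.04)] mm 158 deg 4
  [[-0.98, -0.74, 0.13], np.float64(0.04)] mm 148 deg 4
  [[-0.98, -0.61, 0.13], np.float64(0.04)] mm 139 deg 4
  [[-0.618, -0.319, 0.076], np.float64(0.029)] mm 83 deg 3
-> [ 432.5 -161.3  230.   133.4]
  [[-0.0, -0.0, 0.98], np.float64(0.0)] mm 117 deg 0
  [[-0.0, -0.0, 0.045], np.float64(0.0)] mm 5 deg 0
-> [ 432.5 -161.3  107.   133.4]
```

Emit:
move_arm:
  targets:
    - [[-0.2,-0.22,0.05],0.02]
    - [[-0.45,-0.5,0.15],0.03]
    - [[-0.67,-0.74,0.22],0.04]
    - [[-0.89,-0.98,0.3],0.05]
  hand: 100
  squeeze: 50

```text
clock: 0.5
tool_pos: [255.7, 333.2, 267.4]
eef_rot: [-180.0, -0.0, 151.3]
contact_force: [0.7, -0.1, 0.1]
width: 1.003
grasp_force: 0.0
```

Emit:
move_arm:
  targets:
    - [[-0.3,-0.27,0.05],0.01]
    - [[-0.65,-0.58,0.1],0.02]
    - [[-0.98,-0.87,0.15],0.04]

```text
clock: 0.8
tool_pos: [305.5, 193.8, 250.7]
eef_rot: [180.0, 0.0, 146.5]
contact_force: [1.6, 0.9, 1.3]
width: 1.001
grasp_force: 0.0
```

Emit:
move_arm:
  targets:
    - [[-0.33,-0.25,0.02],0.01]
    - [[-0.66,-0.5,0.05],0.02]
    - [[-0.98,-0.74,0.08],0.04]

```text
clock: 1.1
tool_pos: [354.7, 54.6, 241.3]
eef_rot: [180.0, 0.0, 141.6]
contact_force: [0.9, 0.9, -0.6]
width: 1.003
grasp_force: 0.0
```

Emit:
move_arm:
  targets:
    - [[-0.33,-0.2,0.02],0.01]
    - [[-0.66,-0.4,0.05],0.02]
    - [[-0.98,-0.61,0.08],0.04]
    - [[-0.98,-0.61,0.08],0.04]

```text
clock: 1.5
tool_pos: [402.5, -77.7, 231.2]
eef_rot: [-180.0, 0.0, 136.6]
contact_force: [-0.2, -0.0, 0.2]
width: 0.997
grasp_force: 0.0
```

```bash
python3 - <<'E'
from h import *
go([(*J['honey'],220,OY),(*J['honey'],107,OY)])
E
```

```text
at [402.5 -77.7 231.2 136.6] F [-0.2 -0.   0.2] w 1.0 g 0.0 t 1.5
  [[-0.661, -0.334, 0.094], np.float64(0.026)] mm 89 deg 3
-> [ 432.6 -161.3  220.   133.5]
  [[0.0, -0.0, 0.941], np.float64(0.0)] mm 112 deg 0
-> [ 432.6 -161.3  107.   133.5]
```

Emit:
move_arm:
  targets:
    - [[-0.33,-0.17,0.05],0.01]
    - [[-0.66,-0.334,0.1],0.026]
    - [[-0.66,-0.334,0.3],0.026]
    - [[-0.66,-0.334,0.48],0.026]
    - [[-0.66,-0.334,0.48],0.026]

```text
clock: 2.0
tool_pos: [431.0, -156.1, 172.0]
eef_rot: [-179.9, -0.3, 133.8]
contact_force: [0.4, 0.8, 0.4]
width: 0.999
grasp_force: 0.0
```

```bash
python3 - <<'E'
from h import *
p,d=arm.grab_frame('side'); t,_=arm.grab_frame('top')
cv2.imwrite('pics/c2.png',np.hstack([cv2.resize(p[170:310,210:390],None,fx=2.2,fy=2.2,interpolation=2),cv2.resize(t[170:310,290:420],None,fx=2.2,fy=2.2,interpolation=2)]))
go([(*J['honey'],107,OY)])
E
```

```text
at [ 432.1 -156.7  174.6  133.8] F [-0.2 -0.1  0.9] w 1.0 g 0.0 t 2.1
  [[-0.03, -0.024, 0.563], np.float64(0.004)] mm 67 deg 0
-> [ 432.5 -161.3  107.1  133.4]
```

View pics/c2.png

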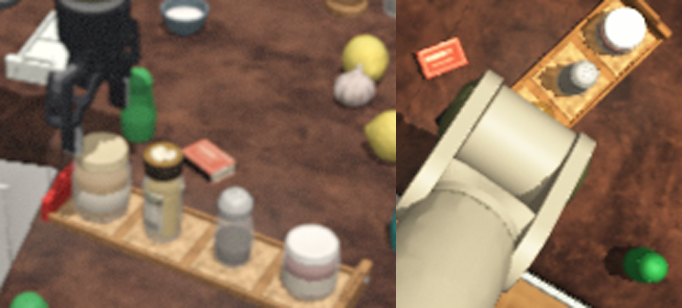

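The side crop shows the open fingers astride the honey lid (crop 75,120 and 130,85, lid at 100,150). I settle, then measure again.

Emit:
move_arm:
  targets:
    - [[-0.03,-0.024,0.0],0.004]
    - [[-0.03,-0.024,0.0],0.004]
    - [[-0.03,-0.024,0.0],0.004]

```text
clock: 2.4
tool_pos: [432.6, -161.8, 174.8]
eef_rot: [180.0, 0.1, 133.3]
contact_force: [-0.5, 0.4, -0.8]
width: 1.001
grasp_force: 0.0
```

```bash
python3 - <<'E'
from h import *
go([(*J['honey'],107,OY)])
E
```

```text
at [ 432.6 -161.8  174.8  133.3] F [-0.5  0.4 -0.8] w 1.0 g 0.0 t 2.4
  [[0.004, 0.002, 0.565], np.float64(-0.001)] mm 67 deg 0
-> [ 432.5 -161.3  107.   133.4]
```

Emit:
move_arm:
  targets:
    - [[0,0,0.15],0]
    - [[0,0,0.3],0]
    - [[0,0,0.45],0]
    - [[0,0,0.565],0]
    - [[0,0,0.565],0]

```text
clock: 2.9
tool_pos: [431.9, -161.3, 105.4]
eef_rot: [-180.0, -0.1, 133.3]
contact_force: [0.5, 1.2, -0.5]
width: 0.996
grasp_force: 0.0
```

Emit:
move_arm:
  targets:
    - [[0,0,0],0]
    - [[0,0,0],0]
    - [[0,0,0],0]
    - [[0,0,0],0]
    - [[0,0,0],0]
    - [[0,0,0],0]
  hand: 0
  squeeze: 60

```text
clock: 3.5
tool_pos: [432.9, -162.0, 107.8]
eef_rot: [180.0, 0.1, 133.3]
contact_force: [-3.0, 1.3, 8.7]
width: 0.693
grasp_force: 64.1
```

Emit:
move_arm:
  targets:
    - [[0,0,-0.1],0]
    - [[0,0,-0.35],0]
    - [[0,0,-0.65],0]
    - [[0,0,-0.98],0]
    - [[0,0,-0.98],0]

```text
clock: 4.0
tool_pos: [433.8, -162.4, 229.4]
eef_rot: [179.9, 0.6, 133.3]
contact_force: [1.0, -0.2, -2.1]
width: 0.694
grasp_force: 65.7
```

```bash
python3 - <<'E'
from h import *
go([(*N['honey'],255,NY)])
E
```

```text
at [ 433.8 -162.4  229.4  133.3] F [ 1.  -0.2 -2.1] w 0.69 g 65.7 t 4.0
  [[0.57, 0.98, -0.05], np.float64(0.17)] mm 136 deg 20
  [[0.98, 0.81, -0.06], np.float64(0.19)] mm 152 deg 22
  [[0.98, 0.3, -0.05], np.float64(0.15)] mm 123 deg 18
  [[0.98, -0.02, -0.05], np.float64(0.14)] mm 117 deg 16
  [[0.037, -0.011, -0.003], np.float64(0.003)] mm 4 deg 0
-> [587. 349. 255.  55.]
```

Emit:
move_arm:
  targets:
    - [[0.08,0.14,-0.01],0.02]
    - [[0.2,0.35,-0.02],0.06]
    - [[0.33,0.57,-0.03],0.1]
    - [[0.45,0.77,-0.04],0.13]
    - [[0.57,0.98,-0.05],0.17]

```text
clock: 4.5
tool_pos: [470.9, -30.0, 229.9]
eef_rot: [-180.0, -0.0, 112.8]
contact_force: [0.6, -0.2, -1.6]
width: 0.693
grasp_force: 65.6
```

Emit:
move_arm:
  targets:
    - [[0.2,0.16,-0.01],0.04]
    - [[0.4,0.33,-0.02],0.08]
    - [[0.6,0.49,-0.04],0.12]
    - [[0.8,0.65,-0.05],0.16]
    - [[0.98,0.81,-0.06],0.19]

```text
clock: 5.0
tool_pos: [514.6, 116.4, 237.1]
eef_rot: [-180.0, -0.0, 90.0]
contact_force: [1.3, -1.0, -1.5]
width: 0.694
grasp_force: 65.6
```

Emit:
move_arm:
  targets:
    - [[0.2,0.06,-0.01],0.03]
    - [[0.4,0.12,-0.02],0.06]
    - [[0.6,0.18,-0.03],0.09]
    - [[0.8,0.24,-0.04],0.12]
    - [[0.98,0.3,-0.05],0.15]

```text
clock: 5.5
tool_pos: [550.4, 233.7, 242.9]
eef_rot: [-180.0, 0.0, 72.0]
contact_force: [-0.0, 0.7, -1.1]
width: 0.693
grasp_force: 65.6
```

Emit:
move_arm:
  targets:
    - [[0.2,0,-0.01],0.03]
    - [[0.45,-0.01,-0.02],0.06]
    - [[0.65,-0.01,-0.03],0.09]
    - [[0.85,-0.02,-0.04],0.12]
    - [[0.98,-0.02,-0.05],0.14]
    - [[0.98,-0.02,-0.05],0.14]
    - [[0.98,-0.02,-0.05],0.14]

```text
clock: 6.2
tool_pos: [584.1, 344.9, 248.6]
eef_rot: [-180.0, 0.1, 55.4]
contact_force: [0.2, -0.5, -2.5]
width: 0.69
grasp_force: 65.6
```

```bash
python3 - <<'E'
from h import *
p,d=arm.grab_frame('side')
cv2.imwrite('pics/c3.png',cv2.resize(p[30:240,160:380],None,fx=2.6,fy=2.6,interpolation=2))
go([(*N['honey'],140,NY)])
E
```

```text
at [584.1 344.6 248.8  55.4] F [ 0.3 -0.1 -2.2] w 0.69 g 65.6 t 6.25
  [[0.044, -0.001, 0.907], np.float64(0.003)] mm 108 deg 0
-> [587. 349. 140.  55.]
```

View pics/c3.png

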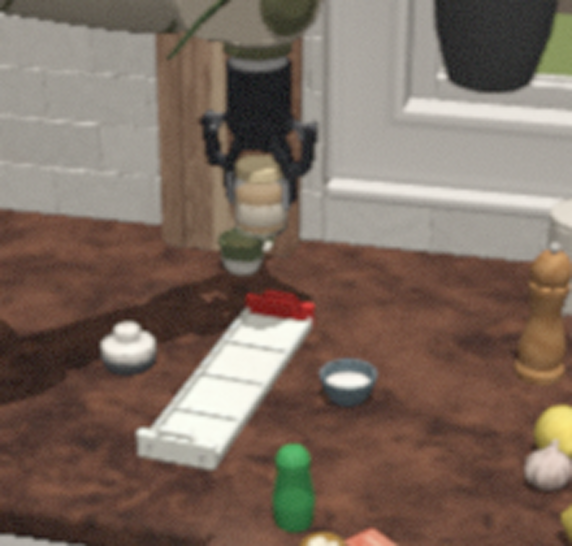

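The honey is held upright above the red end. The red cheek of the white rack is at crop (280,303). I cross-check the rack from the side view while descending.

Emit:
move_arm:
  targets:
    - [[0.044,0,0.2],0.003]
    - [[0.044,0,0.45],0.003]
    - [[0.044,0,0.7],0.003]
    - [[0.044,0,0.907],0.003]
    - [[0.044,0,0.907],0.003]
    - [[0.044,0,0.907],0.003]

```text
clock: 6.85
tool_pos: [587.7, 349.1, 141.3]
eef_rot: [180.0, -0.0, 54.9]
contact_force: [0.7, 0.5, -0.7]
width: 0.69
grasp_force: 65.6
```

```bash
python3 - <<'E'
from h import *
p=cv2.imread('pics/side0.png'); hsv=cv2.cvtColor(p,cv2.COLOR_BGR2HSV); H,S,V=[hsv[...,i].astype(int) for i in range(3)]
m=np.zeros((420,560),bool); m[120:220,205:295]=1
w=m&(V>140)&(S<50); n,l,st,c=cv2.connectedComponentsWithStats(w.astype(np.uint8)); i=1+np.argmax(st[1:,4]); v,u=np.nonzero(l==i)
print(cv2.minAreaRect(plane('side',u,v,12)[:,:2].astype(np.float32)))
r=m&((H<6)|(H>174))&(S>150); v,u=np.nonzero(r); print(plane('side',[u.mean()],[v.mean()],28))
go([(*N['honey'],105.,NY)])
E
```

```text
((510.1469421386719, 242.91798400878906), (349.3759460449219, 106.12133026123047), 54.790794372558594)
[[616.34877212 382.6332345   28.        ]]
at [587.7 349.1 141.3  54.9] F [ 0.7  0.5 -0.7] w 0.69 g 65.6 t 6.85
  [[-0.004, -0.004, 0.303], np.float64(-0.0)] mm 36 deg 0
-> [587.  349.  105.   54.9]
```

Emit:
move_arm:
  targets:
    - [[0,0,0.1],0]
    - [[0,0,0.18],0]
    - [[0,0,0.24],0]
    - [[0,0,0.28],0]
    - [[0,0,0.3],0]
    - [[0,0,0.3],0]

```text
clock: 7.45
tool_pos: [587.4, 349.8, 105.0]
eef_rot: [180.0, -0.0, 55.0]
contact_force: [-2.1, -0.8, 2.5]
width: 0.692
grasp_force: 66.1
```

```bash
python3 - <<'E'
from h import *
p,d=arm.grab_frame('side'); cv2.imwrite('pics/c4.png',cv2.resize(p[80:230,190:320],None,fx=4,fy=4,interpolation=2))
go([(*N['honey'],104.5,NY)])
E
```

```text
at [587.4 349.8 105.   55. ] F [-2.2  0.   2.1] w 0.69 g 66.1 t 7.5
  [[-0.007, 0.001, 0.004], np.float64(-0.0)] mm 0 deg 0
-> [587.  349.1 104.5  55. ]
```

View pics/c4.png

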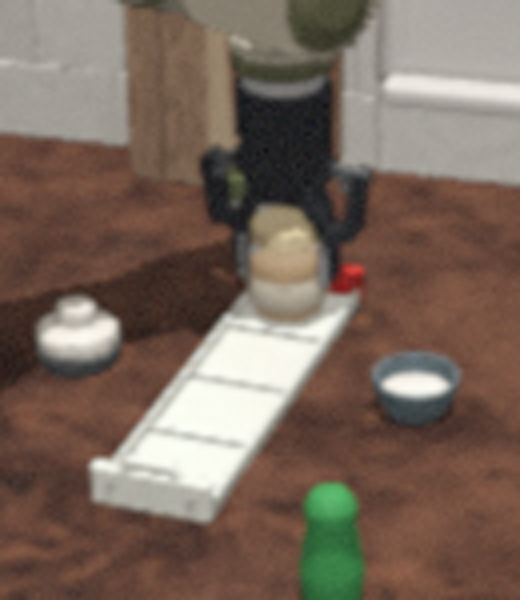

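The honey is in the compartment next to the red cheek: its base is at (288,318), clear of the divider at (270,332), with light floor contact. I release and rise.

Emit:
move_arm:
  targets:
    - [[0,0,0],0]
    - [[0,0,0],0]
    - [[0,0,0],0]
    - [[0,0,0],0]
    - [[0,0,0],0]
  hand: 100

```text
clock: 8.0
tool_pos: [587.4, 349.7, 104.3]
eef_rot: [180.0, -0.0, 55.0]
contact_force: [-0.8, 0.3, -0.9]
width: 1.002
grasp_force: 0.0
```

Emit:
move_arm:
  targets:
    - [[0,0,-0.1],0]
    - [[0,0,-0.3],0]
    - [[0,0,-0.6],0]
    - [[0,0,-0.95],0]

```text
clock: 8.4
tool_pos: [587.0, 349.5, 219.6]
eef_rot: [-180.0, 0.1, 55.0]
contact_force: [0.1, -0.2, -0.0]
width: 0.999
grasp_force: 0.0
```

```bash
python3 - <<'E'
from h import *
go([(*J['spice'],240,OY),(*J['spice'],132,OY)])
E
```

```text
at [587.  349.5 219.6  55. ] F [ 0.1 -0.2 -0. ] w 1.0 g 0.0 t 8.4
  [[-0.98, 0.45, -0.04], np.float64(-0.15)] mm 129 deg -18
  [[-0.98, 0.12, -0.03], np.float64(-0.13)] mm 118 deg -15
  [[-0.98, -0.15, -0.04], np.float64(-0.13)] mm 119 deg -15
  [[-0.98, -0.45, -0.04], np.float64(-0.15)] mm 129 deg -18
  [[-0.505, -0.463, -0.02], np.float64(-0.094)] mm 82 deg -11
-> [ 483.7 -219.7  240.   133.4]
  [[-0.0, 0.0, 0.9], np.float64(0.0)] mm 108 deg 0
-> [ 483.7 -219.7  132.   133.4]
```

Emit:
move_arm:
  targets:
    - [[-0.2,0.09,-0.01],-0.03]
    - [[-0.45,0.2,-0.02],-0.07]
    - [[-0.72,0.33,-0.03],-0.11]
    - [[-0.98,0.45,-0.04],-0.15]

```text
clock: 8.8
tool_pos: [563.7, 221.1, 224.3]
eef_rot: [179.9, -0.0, 73.2]
contact_force: [0.8, 0.1, 0.5]
width: 0.999
grasp_force: 0.0
```

Emit:
move_arm:
  targets:
    - [[-0.25,0.03,-0.01],-0.03]
    - [[-0.5,0.06,-0.02],-0.06]
    - [[-0.75,0.09,-0.02],-0.1]
    - [[-0.98,0.12,-0.03],-0.13]

```text
clock: 9.2
tool_pos: [543.1, 104.4, 227.8]
eef_rot: [179.9, 0.0, 88.7]
contact_force: [0.6, -0.4, 1.3]
width: 1.0
grasp_force: 0.0
```

Emit:
move_arm:
  targets:
    - [[-0.25,-0.04,-0.01],-0.03]
    - [[-0.5,-0.08,-0.02],-0.06]
    - [[-0.75,-0.11,-0.03],-0.1]
    - [[-0.98,-0.15,-0.04],-0.13]

```text
clock: 9.6
tool_pos: [522.2, -12.8, 232.6]
eef_rot: [179.9, 0.0, 104.3]
contact_force: [0.8, -0.8, -0.4]
width: 0.997
grasp_force: 0.0
```

Emit:
move_arm:
  targets:
    - [[-0.25,-0.11,-0.01],-0.04]
    - [[-0.5,-0.22,-0.02],-0.08]
    - [[-0.75,-0.34,-0.03],-0.11]
    - [[-0.98,-0.45,-0.04],-0.15]

```text
clock: 10.0
tool_pos: [498.5, -140.1, 237.5]
eef_rot: [180.0, 0.1, 122.3]
contact_force: [0.5, -0.8, 0.5]
width: 1.0
grasp_force: 0.0
```

Emit:
move_arm:
  targets:
    - [[-0.25,-0.23,-0.01],-0.05]
    - [[-0.4,-0.36,-0.01],-0.08]
    - [[-0.5,-0.46,-0.02],-0.094]
    - [[-0.505,-0.463,-0.02],-0.094]
    - [[-0.505,-0.463,-0.02],-0.094]

```text
clock: 10.5
tool_pos: [484.1, -219.3, 239.3]
eef_rot: [180.0, 0.0, 133.4]
contact_force: [0.5, 0.1, 0.3]
width: 1.0
grasp_force: 0.0
```

```bash
python3 - <<'E'
from h import *
go([(*J['spice'],132,OY)])
p,d=arm.grab_frame('side'); cv2.imwrite('pics/c5.png',np.hstack([cv2.resize(p[170:310,230:390],None,fx=2.5,fy=2.5,interpolation=2),cv2.resize(p[120:260,200:330],None,fx=2.5,fy=2.5,interpolation=2)]))
E
```

```text
at [ 484.1 -219.3  239.3  133.4] F [0.5 0.1 0.3] w 1.0 g 0.0 t 10.5
  [[0.0, -0.005, 0.894], np.float64(-0.0)] mm 107 deg 0
-> [ 483.7 -219.7  132.   133.4]
```

View pics/c5.png

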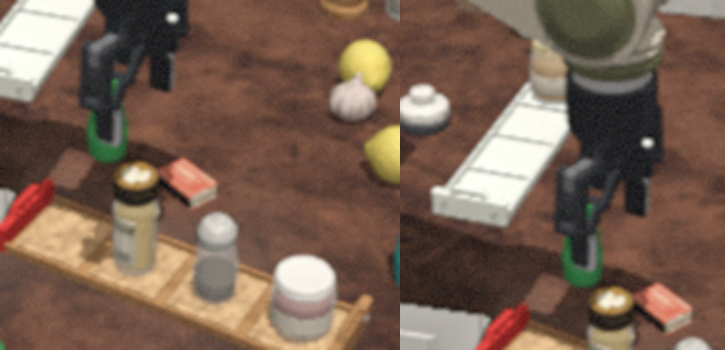

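The fingers hang above the spice jar (135,180), and the honey stands in the white rack. I descend and grip.

Emit:
move_arm:
  targets:
    - [[0,0,0.2],0]
    - [[0,0,0.4],0]
    - [[0,0,0.6],0]
    - [[0,0,0.8],0]
    - [[0,0,0.89],0]
    - [[0,0,0.89],0]

```text
clock: 11.15
tool_pos: [484.0, -218.6, 131.1]
eef_rot: [-180.0, -0.1, 133.5]
contact_force: [-0.3, -0.3, 0.2]
width: 0.998
grasp_force: 0.0
```

Emit:
move_arm:
  targets:
    - [[0,0,0],0]
    - [[0,0,0],0]
    - [[0,0,0],0]
    - [[0,0,0],0]
    - [[0,0,0],0]
    - [[0,0,0],0]
    - [[0,0,0],0]
  hand: 0

```text
clock: 11.85
tool_pos: [484.5, -219.7, 133.0]
eef_rot: [180.0, 0.1, 133.4]
contact_force: [-0.3, 2.4, 7.9]
width: 0.467
grasp_force: 59.7
```

```bash
python3 - <<'E'
from h import *
go([(*J['spice'],249,OY),(*N['spice'],265,NY)])
E
```

```text
at [ 484.5 -219.7  133.   133.4] F [-0.3  2.4  7.9] w 0.47 g 59.7 t 11.85
  [[0.004, -0.005, -0.967], np.float64(0.0)] mm 116 deg 0
-> [ 483.7 -219.8  249.   133.4]
  [[0.83, 0.98, -0.04], np.float64(0.2)] mm 154 deg 24
  [[0.98, 0.48, -0.03], np.float64(0.17)] mm 130 deg 20
  [[0.98, 0.09, -0.03], np.float64(0.15)] mm 118 deg 18
  [[0.825, -0.183, -0.033], np.float64(0.134)] mm 101 deg 16
-> [540.  281.6 265.   55. ]
```

Emit:
move_arm:
  targets:
    - [[0,0,-0.1],0]
    - [[0,0,-0.35],0]
    - [[0,0,-0.65],0]
    - [[0,0,-0.97],0]
    - [[0,0,-0.97],0]

```text
clock: 12.35
tool_pos: [485.2, -220.3, 253.9]
eef_rot: [179.9, 0.5, 133.4]
contact_force: [-0.4, 0.8, -2.2]
width: 0.466
grasp_force: 60.5
```

Emit:
move_arm:
  targets:
    - [[0.1,0.12,0],0.02]
    - [[0.26,0.3,-0.01],0.06]
    - [[0.45,0.53,-0.02],0.11]
    - [[0.64,0.75,-0.03],0.15]
    - [[0.83,0.98,-0.04],0.2]

```text
clock: 12.85
tool_pos: [500.6, -65.0, 253.0]
eef_rot: [-180.0, -0.0, 109.2]
contact_force: [0.6, -0.3, -1.4]
width: 0.461
grasp_force: 60.4
```

Emit:
move_arm:
  targets:
    - [[0.2,0.1,-0.01],0.03]
    - [[0.4,0.2,-0.01],0.07]
    - [[0.6,0.3,-0.02],0.1]
    - [[0.8,0.4,-0.02],0.14]
    - [[0.98,0.48,-0.03],0.17]

```text
clock: 13.35
tool_pos: [515.8, 65.0, 256.5]
eef_rot: [-179.9, -0.0, 88.9]
contact_force: [-0.0, -0.7, -1.2]
width: 0.464
grasp_force: 60.3
```

Emit:
move_arm:
  targets:
    - [[0.2,0.02,-0.01],0.03]
    - [[0.4,0.04,-0.01],0.06]
    - [[0.6,0.05,-0.02],0.09]
    - [[0.8,0.07,-0.02],0.12]
    - [[0.98,0.09,-0.03],0.15]

```text
clock: 13.85
tool_pos: [528.6, 182.2, 260.0]
eef_rot: [-179.9, 0.0, 70.9]
contact_force: [0.1, -0.4, -1.1]
width: 0.469
grasp_force: 60.3
```

Emit:
move_arm:
  targets:
    - [[0.2,-0.04,-0.01],0.03]
    - [[0.4,-0.09,-0.01],0.06]
    - [[0.6,-0.13,-0.02],0.1]
    - [[0.75,-0.17,-0.03],0.12]
    - [[0.825,-0.183,-0.033],0.134]
    - [[0.825,-0.183,-0.033],0.134]
    - [[0.825,-0.183,-0.033],0.134]

```text
clock: 14.55
tool_pos: [540.1, 281.5, 264.0]
eef_rot: [-180.0, 0.0, 55.0]
contact_force: [-0.1, -0.0, -1.3]
width: 0.465
grasp_force: 60.4
```

```bash
python3 - <<'E'
from h import *
go([(*N['spice'],160,NY),(*N['spice'],130,NY)])
E
```

```text
at [540.1 281.5 264.   55. ] F [-0.1 -0.  -1.3] w 0.46 g 60.4 t 14.55
  [[-0.0, -0.001, 0.866], np.float64(0.0)] mm 103 deg 0
-> [540.  281.6 160.   55. ]
  [[-0.0, 0.0, 0.25], np.float64(0.0)] mm 30 deg 0
-> [540.  281.6 130.   55. ]
```

Emit:
move_arm:
  targets:
    - [[0,0,0.2],0]
    - [[0,0,0.42],0]
    - [[0,0,0.65],0]
    - [[0,0,0.8],0]
    - [[0,0,0.866],0]
    - [[0,0,0.866],0]

```text
clock: 15.15
tool_pos: [540.1, 281.3, 159.8]
eef_rot: [-179.9, 0.1, 54.9]
contact_force: [0.6, 0.5, -0.1]
width: 0.469
grasp_force: 60.4
```

Emit:
move_arm:
  targets:
    - [[0,0,0.08],0]
    - [[0,0,0.15],0]
    - [[0,0,0.2],0]
    - [[0,0,0.23],0]
    - [[0,0,0.245],0]
    - [[0,0,0.245],0]
    - [[0,0,0.245],0]

```text
clock: 15.85
tool_pos: [540.4, 282.0, 131.2]
eef_rot: [180.0, -0.0, 55.0]
contact_force: [0.0, 0.4, -0.9]
width: 0.464
grasp_force: 60.4
```

```bash
python3 - <<'E'
from h import *
p,d=arm.grab_frame('side'); cv2.imwrite('pics/c6.png',cv2.resize(p[80:230,190:320],None,fx=4,fy=4,interpolation=2))
go([(*N['spice'],130,NY)])
E
```

```text
at [540.4 281.9 131.2  55. ] F [ 0.  0. -1.] w 0.46 g 60.4 t 15.9
  [[-0.004, -0.001, 0.01], np.float64(-0.0)] mm 1 deg 0
-> [540.1 281.6 130.   55. ]
```

View pics/c6.png

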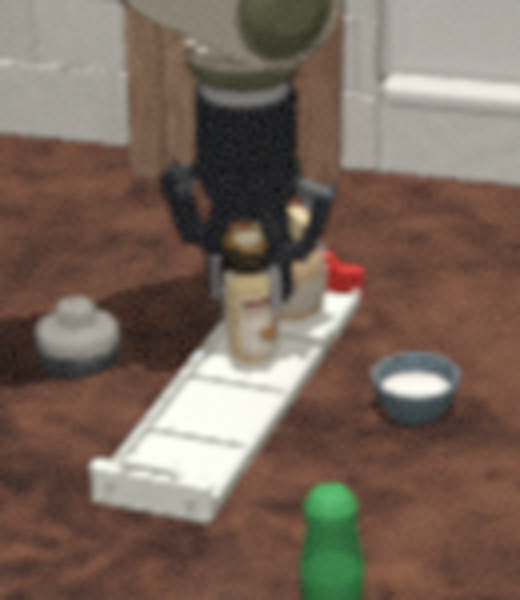

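The spice jar's base is at (250,363), between the dividers at rows 335 and 380 and about 1 mm off the floor. I lower it the last bit and release.

Emit:
move_arm:
  targets:
    - [[0,0,0.012],0]
    - [[0,0,0.012],0]
    - [[0,0,0.012],0]

```text
clock: 16.2
tool_pos: [540.5, 282.0, 130.0]
eef_rot: [180.0, -0.0, 55.0]
contact_force: [-0.5, 0.4, 2.2]
width: 0.463
grasp_force: 60.5
```

Emit:
move_arm:
  targets:
    - [[0,0,0],0]
    - [[0,0,0],0]
    - [[0,0,0],0]
    - [[0,0,0],0]
    - [[0,0,0],0]
    - [[0,0,0],0]
  hand: 100

```text
clock: 16.8
tool_pos: [540.3, 281.9, 129.5]
eef_rot: [-180.0, 0.0, 55.0]
contact_force: [0.9, -0.4, -0.0]
width: 1.001
grasp_force: 0.0
```

Emit:
move_arm:
  targets:
    - [[0,0,-0.1],0]
    - [[0,0,-0.3],0]
    - [[0,0,-0.6],0]
    - [[0,0,-0.85],0]

```text
clock: 17.2
tool_pos: [540.3, 281.9, 234.2]
eef_rot: [179.9, -0.1, 55.0]
contact_force: [0.2, 0.3, 0.3]
width: 0.998
grasp_force: 0.0
```

```bash
python3 - <<'E'
from h import *
go([(*J['salt'],225,OY)])
E
```

```text
at [540.3 281.9 234.2  55. ] F [0.2 0.3 0.3] w 1.0 g 0.0 t 17.2
  [[-0.98, 0.68, 0.02], np.float64(-0.17)] mm 143 deg -20
  [[-0.98, 0.25, 0.02], np.float64(-0.14)] mm 121 deg -16
  [[-0.98, -0.04, 0.01], np.float64(-0.14)] mm 117 deg -16
  [[-0.98, -0.34, 0.02], np.float64(-0.14)] mm 124 deg -16
  [[-0.386, -0.277, 0.007], np.float64(-0.064)] mm 57 deg -7
-> [ 538.3 -281.8  225.   133.4]
```

Emit:
move_arm:
  targets:
    - [[-0.2,0.14,0],-0.03]
    - [[-0.45,0.31,0],-0.08]
    - [[-0.72,0.5,0],-0.12]
    - [[-0.98,0.68,0.02],-0.17]

```text
clock: 17.6
tool_pos: [539.5, 137.4, 230.4]
eef_rot: [179.9, -0.0, 75.6]
contact_force: [1.3, 0.1, 0.0]
width: 1.0
grasp_force: 0.0
```

Emit:
move_arm:
  targets:
    - [[-0.25,0.06,0],-0.03]
    - [[-0.5,0.13,0.01],-0.07]
    - [[-0.75,0.19,0.01],-0.1]
    - [[-0.98,0.25,0.02],-0.14]

```text
clock: 18.0
tool_pos: [538.9, 16.0, 227.9]
eef_rot: [179.9, 0.0, 92.3]
contact_force: [-0.1, 0.2, 0.6]
width: 0.998
grasp_force: 0.0
```

Emit:
move_arm:
  targets:
    - [[-0.25,-0.01,0],-0.03]
    - [[-0.5,-0.02,0],-0.07]
    - [[-0.75,-0.03,0.01],-0.1]
    - [[-0.98,-0.04,0.01],-0.14]

```text
clock: 18.4
tool_pos: [538.4, -101.7, 226.4]
eef_rot: [180.0, 0.0, 109.1]
contact_force: [0.2, -0.0, -0.4]
width: 1.002
grasp_force: 0.0
```

Emit:
move_arm:
  targets:
    - [[-0.25,-0.09,0],-0.03]
    - [[-0.5,-0.17,0.01],-0.07]
    - [[-0.75,-0.26,0.01],-0.1]
    - [[-0.98,-0.34,0.02],-0.14]

```text
clock: 18.8
tool_pos: [538.1, -226.3, 224.2]
eef_rot: [180.0, 0.1, 125.9]
contact_force: [0.1, 0.3, -0.1]
width: 1.0
grasp_force: 0.0
```

Emit:
move_arm:
  targets:
    - [[-0.2,-0.14,0],-0.03]
    - [[-0.33,-0.24,0.01],-0.05]
    - [[-0.386,-0.277,0.007],-0.064]
    - [[-0.386,-0.277,0.007],-0.064]
    - [[-0.386,-0.277,0.007],-0.064]

```text
clock: 19.3
tool_pos: [538.3, -281.5, 222.8]
eef_rot: [180.0, 0.0, 133.4]
contact_force: [-0.4, 0.0, 0.2]
width: 0.998
grasp_force: 0.0
```

```bash
python3 - <<'E'
from h import *
go([(*J['salt'],115,OY)])
E
```

```text
at [ 538.3 -281.5  222.8  133.4] F [-0.4  0.   0.2] w 1.0 g 0.0 t 19.3
  [[-0.001, -0.001, 0.899], np.float64(-0.0)] mm 107 deg 0
-> [ 538.3 -281.6  114.9  133.4]
```

Emit:
move_arm:
  targets:
    - [[0,0,0.2],0]
    - [[0,0,0.4],0]
    - [[0,0,0.6],0]
    - [[0,0,0.8],0]
    - [[0,0,0.9],0]
    - [[0,0,0.9],0]

```text
clock: 19.9
tool_pos: [538.0, -281.0, 113.3]
eef_rot: [-180.0, -0.1, 133.5]
contact_force: [-0.1, 0.2, 0.5]
width: 1.001
grasp_force: 0.0
```

Emit:
move_arm:
  targets:
    - [[0,0,0],0]
    - [[0,0,0],0]
    - [[0,0,0],0]
    - [[0,0,0],0]
    - [[0,0,0],0]
    - [[0,0,0],0]
    - [[0,0,0],0]
  hand: 0

```text
clock: 20.6
tool_pos: [539.0, -281.9, 116.2]
eef_rot: [179.9, 0.2, 133.4]
contact_force: [-0.1, 2.9, 9.2]
width: 0.438
grasp_force: 59.6
```

```bash
python3 - <<'E'
from h import *
go([(*J['salt'],232,OY),(*N['salt'],248,NY)])
E
```

```text
at [ 539.  -281.9  116.2  133.4] F [-0.1  2.9  9.2] w 0.44 g 59.6 t 20.6
  [[0.005, -0.003, -0.965], np.float64(0.0)] mm 115 deg 0
-> [ 538.4 -281.7  232.   133.4]
  [[0.98, 0.77, -0.04], np.float64(0.2)] mm 149 deg 24
  [[0.98, 0.25, -0.03], np.float64(0.16)] mm 121 deg 19
  [[0.98, -0.09, -0.03], np.float64(0.15)] mm 118 deg 18
  [[0.839, -0.351, -0.033], np.float64(0.144)] mm 109 deg 17
-> [493.  214.4 248.   55. ]
```

Emit:
move_arm:
  targets:
    - [[0,0,-0.1],0]
    - [[0,0,-0.3],0]
    - [[0,0,-0.6],0]
    - [[0,0,-0.97],0]
    - [[0,0,-0.97],0]
    - [[0,0,-0.97],0]

```text
clock: 21.2
tool_pos: [538.2, -281.9, 231.8]
eef_rot: [180.0, 0.1, 133.4]
contact_force: [0.2, 0.5, -1.4]
width: 0.43
grasp_force: 59.9
```

```bash
python3 - <<'E'
from h import *
go([(*N['salt'],248,NY)])
p,d=arm.grab_frame('side'); cv2.imwrite('pics/c7.png',np.hstack([cv2.resize(p[150:310,230:390],None,fx=2.5,fy=2.5,interpolation=2),cv2.resize(p[100:260,190:340],None,fx=2.5,fy=2.5,interpolation=2)]))
E
```

```text
at [ 538.2 -281.9  231.8  133.4] F [ 0.2  0.5 -1.4] w 0.43 g 59.9 t 21.2
  [[0.98, 0.77, -0.04], np.float64(0.2)] mm 149 deg 24
  [[0.98, 0.25, -0.03], np.float64(0.16)] mm 121 deg 19
  [[0.98, -0.09, -0.03], np.float64(0.15)] mm 118 deg 18
  [[0.841, -0.351, -0.035], np.float64(0.144)] mm 109 deg 17
-> [493.  214.5 248.   55. ]
```

View pics/c7.png

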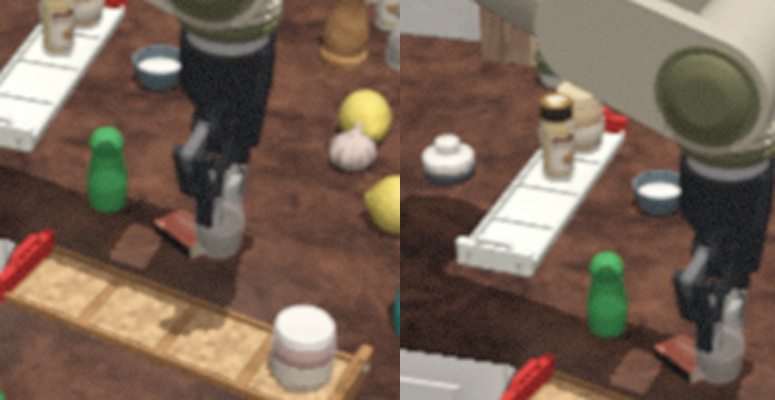

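The shaker hangs upright in the fingers, and the spice and honey stand well in the white rack. I carry on.

Emit:
move_arm:
  targets:
    - [[0.12,0.09,0],0.02]
    - [[0.32,0.25,-0.01],0.06]
    - [[0.54,0.42,-0.02],0.11]
    - [[0.76,0.6,-0.03],0.15]
    - [[0.98,0.77,-0.04],0.2]

```text
clock: 21.75
tool_pos: [523.8, -131.4, 234.1]
eef_rot: [-179.9, -0.1, 109.2]
contact_force: [0.1, 0.3, -1.6]
width: 0.439
grasp_force: 59.9
```

Emit:
move_arm:
  targets:
    - [[0.2,0.05,-0.01],0.03]
    - [[0.4,0.1,-0.01],0.06]
    - [[0.6,0.15,-0.02],0.1]
    - [[0.8,0.2,-0.02],0.13]
    - [[0.98,0.25,-0.03],0.16]

```text
clock: 22.25
tool_pos: [512.8, -10.8, 237.7]
eef_rot: [-179.8, -0.0, 90.1]
contact_force: [0.1, -0.1, -2.0]
width: 0.435
grasp_force: 59.9
```

Emit:
move_arm:
  targets:
    - [[0.2,-0.02,-0.01],0.03]
    - [[0.4,-0.04,-0.01],0.06]
    - [[0.6,-0.05,-0.02],0.09]
    - [[0.8,-0.07,-0.02],0.12]
    - [[0.98,-0.09,-0.03],0.15]

```text
clock: 22.75
tool_pos: [501.6, 106.6, 241.2]
eef_rot: [-179.8, 0.1, 72.1]
contact_force: [0.5, 0.8, -1.5]
width: 0.432
grasp_force: 59.9
```

Emit:
move_arm:
  targets:
    - [[0.2,-0.08,-0.01],0.03]
    - [[0.4,-0.17,-0.01],0.07]
    - [[0.6,-0.25,-0.02],0.1]
    - [[0.76,-0.32,-0.03],0.13]
    - [[0.84,-0.35,-0.035],0.144]
    - [[0.84,-0.35,-0.035],0.144]
    - [[0.84,-0.35,-0.035],0.144]

```text
clock: 23.45
tool_pos: [492.8, 214.0, 245.9]
eef_rot: [-179.9, 0.1, 55.0]
contact_force: [0.9, -0.2, -0.1]
width: 0.437
grasp_force: 59.9
```

```bash
python3 - <<'E'
from h import *
go([(*N['salt'],143,NY),(*N['salt'],113,NY)])
E
```

```text
at [492.8 214.  245.9  55. ] F [ 0.9 -0.2 -0.1] w 0.44 g 59.9 t 23.45
  [[0.004, -0.001, 0.858], np.float64(0.0)] mm 102 deg 0
-> [493.  214.5 143.   55. ]
  [[-0.0, 0.0, 0.25], np.float64(0.0)] mm 30 deg 0
-> [493.  214.5 113.   55. ]
```

Emit:
move_arm:
  targets:
    - [[0,0,0.2],0]
    - [[0,0,0.42],0]
    - [[0,0,0.65],0]
    - [[0,0,0.8],0]
    - [[0,0,0.858],0]
    - [[0,0,0.858],0]

```text
clock: 24.05
tool_pos: [492.9, 213.7, 143.3]
eef_rot: [-179.9, 0.1, 54.9]
contact_force: [0.3, -0.3, -1.7]
width: 0.432
grasp_force: 59.9
```

Emit:
move_arm:
  targets:
    - [[0,0,0.08],0]
    - [[0,0,0.15],0]
    - [[0,0,0.2],0]
    - [[0,0,0.23],0]
    - [[0,0,0.245],0]
    - [[0,0,0.245],0]
    - [[0,0,0.245],0]

```text
clock: 24.75
tool_pos: [493.2, 214.4, 114.7]
eef_rot: [180.0, -0.0, 55.0]
contact_force: [-0.2, -0.5, -1.1]
width: 0.436
grasp_force: 59.9
```

```bash
python3 - <<'E'
from h import *
p,d=arm.grab_frame('side'); cv2.imwrite('pics/c8.png',cv2.resize(p[80:230,190:320],None,fx=4,fy=4,interpolation=2))
go([(*N['salt'],113,NY)])
E
```

```text
at [493.2 214.4 114.8  55. ] F [ 0.6 -0.7 -0.9] w 0.43 g 59.9 t 24.8
  [[-0.001, -0.001, 0.015], np.float64(-0.0)] mm 1 deg 0
-> [493.  214.4 113.   55. ]
```

View pics/c8.png

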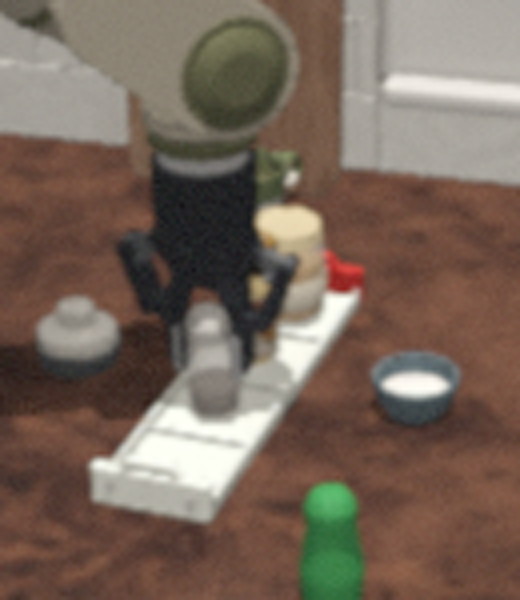

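The shaker's base is at (214,413), between the dividers at rows 385 and 436. I lower it the last 1.5 mm and release.

Emit:
move_arm:
  targets:
    - [[0,0,0.008],0]
    - [[0,0,0.014],0]
    - [[0,0,0.014],0]
    - [[0,0,0.014],0]

```text
clock: 25.2
tool_pos: [493.2, 214.4, 113.2]
eef_rot: [180.0, -0.0, 55.0]
contact_force: [-0.5, -0.1, 5.2]
width: 0.433
grasp_force: 60.9
```

Emit:
move_arm:
  targets:
    - [[0,0,0],0]
    - [[0,0,0],0]
    - [[0,0,0],0]
    - [[0,0,0],0]
    - [[0,0,0],0]
    - [[0,0,0],0]
  hand: 100

```text
clock: 25.8
tool_pos: [493.1, 214.4, 112.8]
eef_rot: [-180.0, 0.0, 55.0]
contact_force: [-0.0, -0.0, -1.1]
width: 0.999
grasp_force: 0.0
```

Emit:
move_arm:
  targets:
    - [[0,0,-0.1],0]
    - [[0,0,-0.3],0]
    - [[0,0,-0.6],0]
    - [[0,0,-0.95],0]

```text
clock: 26.2
tool_pos: [492.6, 214.2, 228.3]
eef_rot: [-179.9, 0.1, 55.0]
contact_force: [0.3, 0.1, 0.2]
width: 1.0
grasp_force: 0.0
```

```bash
python3 - <<'E'
from h import *
go([(*J['spread'],205,OY)])
E
```

```text
at [492.6 214.2 228.3  55. ] F [0.3 0.1 0.2] w 1.0 g 0.0 t 26.2
  [[-0.95, 0.98, 0.06], np.float64(-0.19)] mm 163 deg -22
  [[-0.98, 0.42, 0.04], np.float64(-0.15)] mm 128 deg -18
  [[-0.98, 0.09, 0.04], np.float64(-0.14)] mm 118 deg -16
  [[-0.98, -0.2, 0.04], np.float64(-0.14)] mm 120 deg -16
  [[-0.238, -0.124, 0.015], np.float64(-0.034)] mm 32 deg -4
-> [ 599.9 -337.5  204.9  133.4]
```

Emit:
move_arm:
  targets:
    - [[-0.18,0.18,0],-0.03]
    - [[-0.43,0.45,0.01],-0.08]
    - [[-0.7,0.72,0.03],-0.14]
    - [[-0.95,0.98,0.04],-0.19]

```text
clock: 26.6
tool_pos: [523.9, 51.8, 223.0]
eef_rot: [179.9, -0.0, 78.1]
contact_force: [1.9, 0.5, -0.3]
width: 1.0
grasp_force: 0.0
```

Emit:
move_arm:
  targets:
    - [[-0.25,0.11,0.01],-0.04]
    - [[-0.5,0.21,0.02],-0.08]
    - [[-0.75,0.32,0.03],-0.11]
    - [[-0.98,0.42,0.04],-0.15]

```text
clock: 27.0
tool_pos: [548.4, -73.7, 218.2]
eef_rot: [179.9, 0.0, 95.9]
contact_force: [0.9, 0.6, -0.6]
width: 1.001
grasp_force: 0.0
```

Emit:
move_arm:
  targets:
    - [[-0.25,0.02,0.01],-0.03]
    - [[-0.5,0.05,0.02],-0.07]
    - [[-0.75,0.07,0.03],-0.1]
    - [[-0.98,0.09,0.04],-0.14]

```text
clock: 27.4
tool_pos: [570.9, -189.4, 213.4]
eef_rot: [180.0, 0.0, 112.7]
contact_force: [-0.1, 0.5, 0.1]
width: 0.997
grasp_force: 0.0
```

Emit:
move_arm:
  targets:
    - [[-0.25,-0.05,0.01],-0.03]
    - [[-0.5,-0.1,0.02],-0.07]
    - [[-0.75,-0.15,0.03],-0.1]
    - [[-0.98,-0.2,0.04],-0.14]

```text
clock: 27.8
tool_pos: [593.8, -307.2, 208.6]
eef_rot: [180.0, 0.0, 129.5]
contact_force: [1.3, 0.2, 1.0]
width: 1.002
grasp_force: 0.0
```

Emit:
move_arm:
  targets:
    - [[-0.15,-0.08,0.01],-0.02]
    - [[-0.238,-0.124,0.02],-0.034]
    - [[-0.238,-0.124,0.02],-0.034]
    - [[-0.238,-0.124,0.02],-0.034]

```text
clock: 28.2
tool_pos: [600.3, -336.9, 205.8]
eef_rot: [180.0, 0.0, 133.4]
contact_force: [0.1, -0.2, 0.3]
width: 1.002
grasp_force: 0.0
```

```bash
python3 - <<'E'
from h import *
go([(*J['spread'],95,OY)])
E
```

```text
at [ 600.3 -336.9  205.8  133.4] F [ 0.1 -0.2  0.3] w 1.0 g 0.0 t 28.2
  [[-0.0, -0.006, 0.923], np.float64(-0.0)] mm 110 deg 0
-> [ 599.8 -337.4   95.   133.4]
```

Emit:
move_arm:
  targets:
    - [[0,0,0.2],0]
    - [[0,-0.006,0.4],0]
    - [[0,-0.006,0.6],0]
    - [[0,-0.006,0.8],0]
    - [[0,-0.006,0.92],0]
    - [[0,-0.006,0.92],0]

```text
clock: 28.8
tool_pos: [599.4, -336.8, 93.3]
eef_rot: [-180.0, -0.2, 133.5]
contact_force: [-0.7, 1.4, -0.3]
width: 0.998
grasp_force: 0.0
```

Emit:
move_arm:
  targets:
    - [[0,0,0],0]
    - [[0,0,0],0]
    - [[0,0,0],0]
    - [[0,0,0],0]
    - [[0,0,0],0]
    - [[0,0,0],0]
    - [[0,0,0],0]
  hand: 0

```text
clock: 29.5
tool_pos: [600.6, -338.3, 97.2]
eef_rot: [180.0, 0.2, 133.4]
contact_force: [0.2, 0.4, 6.3]
width: 0.617
grasp_force: 63.5
```

Emit:
move_arm:
  targets:
    - [[0,0,-0.1],0]
    - [[0,0,-0.35],0]
    - [[0,0,-0.65],0]
    - [[0,0,-0.98],0]
    - [[0,0,-0.98],0]
    - [[0,0,-0.98],0]

```text
clock: 30.1
tool_pos: [599.8, -337.8, 213.4]
eef_rot: [180.0, 0.1, 133.4]
contact_force: [1.0, 0.3, -3.6]
width: 0.615
grasp_force: 63.7
```

```bash
python3 - <<'E'
from h import *
go([(*N['spread'],235,NY)])
E
```

```text
at [ 599.8 -337.8  213.4  133.4] F [ 1.   0.3 -3.6] w 0.61 g 63.7 t 30.1
  [[0.98, 0.47, -0.05], np.float64(0.17)] mm 130 deg 20
  [[0.98, 0.09, -0.04], np.float64(0.15)] mm 118 deg 18
  [[0.98, -0.21, -0.04], np.float64(0.15)] mm 120 deg 18
  [[0.98, -0.58, -0.05], np.float64(0.18)] mm 136 deg 21
  [[0.018, -0.021, -0.0], np.float64(0.004)] mm 3 deg 0
-> [446.  147.2 235.   55. ]
```

Emit:
move_arm:
  targets:
    - [[0.12,0.06,0],0.02]
    - [[0.32,0.15,-0.01],0.05]
    - [[0.54,0.26,-0.03],0.09]
    - [[0.76,0.37,-0.04],0.13]
    - [[0.98,0.47,-0.05],0.17]

```text
clock: 30.6
tool_pos: [558.9, -212.2, 216.8]
eef_rot: [-179.9, -0.2, 112.8]
contact_force: [1.2, 0.5, -1.9]
width: 0.61
grasp_force: 63.7
```

Emit:
move_arm:
  targets:
    - [[0.2,0.02,-0.01],0.03]
    - [[0.4,0.04,-0.02],0.06]
    - [[0.6,0.06,-0.03],0.09]
    - [[0.8,0.08,-0.04],0.12]
    - [[0.98,0.09,-0.04],0.15]

```text
clock: 31.1
tool_pos: [522.8, -99.9, 222.0]
eef_rot: [-179.9, -0.1, 94.9]
contact_force: [0.5, 0.4, -2.7]
width: 0.611
grasp_force: 63.7
```

Emit:
move_arm:
  targets:
    - [[0.2,-0.04,-0.01],0.03]
    - [[0.4,-0.08,-0.02],0.06]
    - [[0.6,-0.13,-0.03],0.09]
    - [[0.8,-0.17,-0.04],0.12]
    - [[0.98,-0.21,-0.04],0.15]

```text
clock: 31.6
tool_pos: [487.3, 14.8, 226.9]
eef_rot: [-179.8, 0.0, 76.9]
contact_force: [0.4, -0.1, -3.2]
width: 0.61
grasp_force: 63.7
```

Emit:
move_arm:
  targets:
    - [[0.2,-0.12,-0.01],0.04]
    - [[0.42,-0.25,-0.02],0.08]
    - [[0.64,-0.38,-0.03],0.12]
    - [[0.85,-0.5,-0.04],0.16]
    - [[0.98,-0.58,-0.05],0.18]
    - [[0.98,-0.58,-0.05],0.184]
    - [[0.98,-0.58,-0.05],0.184]

```text
clock: 32.3
tool_pos: [446.6, 143.8, 233.2]
eef_rot: [-179.9, 0.1, 55.0]
contact_force: [0.4, -0.9, -3.4]
width: 0.61
grasp_force: 63.7
```

```bash
python3 - <<'E'
from h import *
go([(*N['spread'],124,NY),(*N['spread'],94.2,NY)])
E
```

```text
at [446.6 143.8 233.2  55. ] F [ 0.4 -0.9 -3.4] w 0.61 g 63.7 t 32.3
  [[0.021, -0.02, 0.91], np.float64(0.0)] mm 109 deg 0
-> [446.1 147.2 124.   55. ]
  [[-0.0, -0.0, 0.248], np.float64(0.0)] mm 29 deg 0
-> [446.1 147.2  94.3  55. ]
```

Emit:
move_arm:
  targets:
    - [[0.02,-0.02,0.2],0]
    - [[0.02,-0.02,0.42],0]
    - [[0.02,-0.02,0.65],0]
    - [[0.02,-0.02,0.83],0]
    - [[0.02,-0.02,0.91],0]
    - [[0.02,-0.02,0.91],0]

```text
clock: 32.9
tool_pos: [446.1, 146.6, 123.9]
eef_rot: [-179.9, 0.1, 54.9]
contact_force: [-0.1, -0.4, -2.5]
width: 0.612
grasp_force: 63.7
```

Emit:
move_arm:
  targets:
    - [[0,0,0.08],0]
    - [[0,0,0.15],0]
    - [[0,0,0.2],0]
    - [[0,0,0.23],0]
    - [[0,0,0.245],0]
    - [[0,0,0.245],0]
    - [[0,0,0.245],0]

```text
clock: 33.6
tool_pos: [446.5, 147.3, 95.7]
eef_rot: [180.0, -0.0, 55.0]
contact_force: [0.1, 0.6, -3.1]
width: 0.612
grasp_force: 63.7
```

```bash
python3 - <<'E'
from h import *
p,d=arm.grab_frame('side'); cv2.imwrite('pics/c9.png',cv2.resize(p[80:230,190:320],None,fx=4,fy=4,interpolation=2))
go([(*N['spread'],94.2,NY)])
E
```

```text
at [446.5 147.3  95.7  55. ] F [-0.2  0.7 -2.6] w 0.62 g 63.7 t 33.65
  [[-0.003, -0.003, 0.012], np.float64(-0.0)] mm 1 deg 0
-> [446.  147.2  94.2  55. ]
```

View pics/c9.png

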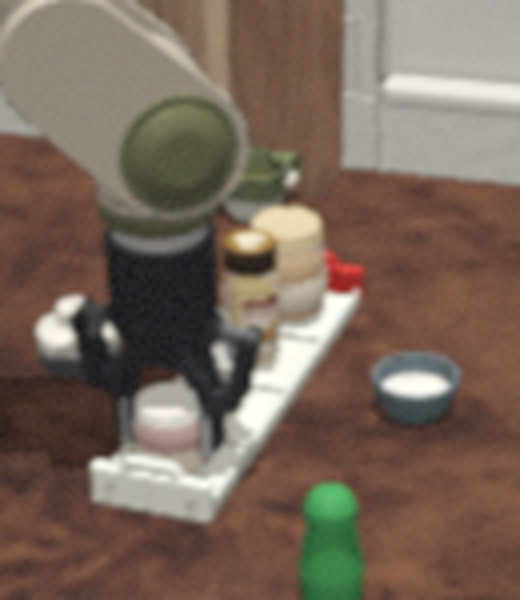

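The spread is over the last compartment at (170,440), and the salt is hidden behind the gripper. I lower, release, rise and check.

Emit:
move_arm:
  targets:
    - [[0,0,0.008],0]
    - [[0,0,0.013],0]
    - [[0,0,0.013],0]
    - [[0,0,0.013],0]

```text
clock: 34.05
tool_pos: [446.5, 147.3, 94.2]
eef_rot: [180.0, -0.0, 55.0]
contact_force: [-1.0, 0.8, 4.3]
width: 0.612
grasp_force: 64.4
```

Emit:
move_arm:
  targets:
    - [[0,0,0],0]
    - [[0,0,0],0]
    - [[0,0,0],0]
    - [[0,0,0],0]
    - [[0,0,0],0]
    - [[0,0,0],0]
  hand: 100

```text
clock: 34.65
tool_pos: [446.4, 147.2, 93.9]
eef_rot: [180.0, -0.0, 55.0]
contact_force: [-0.3, -0.6, -0.8]
width: 1.004
grasp_force: 0.0
```

Emit:
move_arm:
  targets:
    - [[0,0,-0.1],0]
    - [[0,0,-0.3],0]
    - [[0,0,-0.6],0]
    - [[0,0,-0.98],0]
    - [[0,0,-0.98],0]

```text
clock: 35.15
tool_pos: [448.2, 147.5, 217.4]
eef_rot: [179.5, -0.4, 55.0]
contact_force: [-0.2, -0.4, -0.8]
width: 1.0
grasp_force: 0.0
```

Emit:
move_arm:
  targets:
    - [[-0.3,0,-0.05],0]
    - [[-0.6,0,-0.1],0]
    - [[-0.9,0,-0.1],0]
    - [[-0.9,0,-0.1],0]

```text
clock: 35.55
tool_pos: [382.7, 57.1, 223.8]
eef_rot: [180.0, 0.0, 54.8]
contact_force: [-0.5, -0.5, 0.2]
width: 1.0
grasp_force: 0.0
```

```bash
python3 - <<'E'
from h import *
p,d=arm.grab_frame('side'); t,D=arm.grab_frame('top')
cv2.imwrite('pics/c10.png',np.hstack([cv2.resize(p[100:240,180:310],(390,420),interpolation=2),cv2.resize(t[150:280,110:235],(404,420),interpolation=2)]))
go([])
E
```

```text
at [384.4  58.6 223.9  54.9] F [-0.3  0.9  0.3] w 1.0 g 0.0 t 35.65
```

View pics/c10.png

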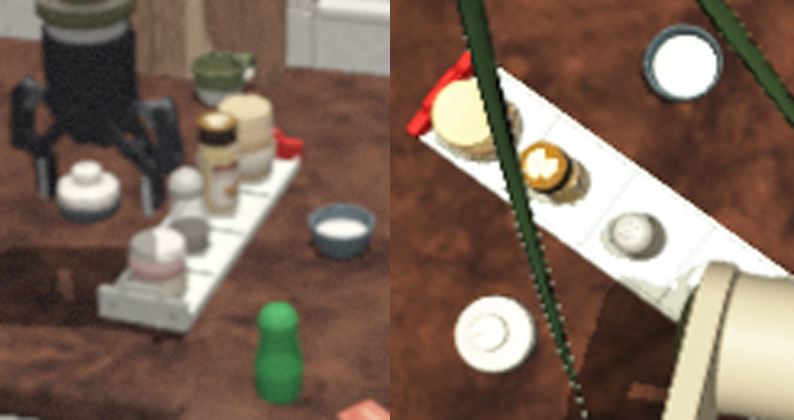

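All four stand upright, each in its own compartment. From red they are honey, spice, salt and spread, and the arm is clear of them.

```bash
python3 -c "
from rig import arm
print(arm.sign_off())"
```

```text
the job is handed in; nothing more can be done
None
```

I moved the four seasonings to the white rack and handed the job in at about 36 s. From the red end they stand as honey, spice, salt and spread, each upright, free and in a compartment of its own.

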